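# Sweep the loose nuts into the blue bin

## Task

Clear the sorting board: with the fingertips, sweep the three steel nuts across the rubber and over the open edge into the blue bin. Push them only, never pick them up, and leave the brass coupling standing where it is and everything else on the bench alone.

Things in the scene. Friction and masses are not known exactly. Their poses are not given: they have to be found in the camera images.
- board: sorting board fixed on the bench: 320 mm (its x) by 260 mm (its y), black rubber top 30 mm above the bench. Origin at the centre of its underside, on the bench; z up. Along its two ends at x = -160 and +160 mm runs an aluminium rail 10 mm wide and 12 mm higher than the rubber. Its two sides at y = -130 and +130 mm are open: one bin stands close against each.
- blue_bin: blue catch bin, fixed: 320 mm (its x) by 110 mm (its y). Origin at the centre of its underside, on the bench; axes parallel to the board's; its centre lies 186 mm from the board's centre, at either the +y or the -y side of the board. Walls 4 mm; floor 4 mm above the bench; the two long walls (along x) are 28 mm high, so 2 mm lower than the rubber, and 1 mm away from the board; the two end walls are 55 mm high. Empty.
- red_bin: red scrap bin, fixed, same shape and axes as the blue bin, against the opposite side of the board; a few scrap bolts are fixed in it.
- nut1_mid (a point): large steel hexagon nut lying flat on the rubber: 36 mm across flats, 42 mm across corners, 20 mm high, 24 mm hole, about 110 g, any yaw. This point is its centre, 10 mm above its underside; z along the hole. Flats face its x axis and every 60 degrees from it. Nuts and coupling lie about 65 mm apart along the board's x, in any order, at least 70 mm in from its open sides.
- nut2_mid (a point): large steel hexagon nut lying flat on the rubber: 36 mm across flats, 42 mm across corners, 20 mm high, 24 mm hole, about 110 g, any yaw. This point is its centre, 10 mm above its underside; z along the hole. Flats face its x axis and every 60 degrees from it. Nuts and coupling lie about 65 mm apart along the board's x, in any order, at least 70 mm in from its open sides.
- nut3_mid (a point): large steel hexagon nut lying flat on the rubber: 36 mm across flats, 42 mm across corners, 20 mm high, 24 mm hole, about 110 g, any yaw. This point is its centre, 10 mm above its underside; z along the hole. Flats face its x axis and every 60 degrees from it. Nuts and coupling lie about 65 mm apart along the board's x, in any order, at least 70 mm in from its open sides.
- coupling_mid (a point): brass pipe coupling standing upright on the rubber among the nuts: 38 mm across, 45 mm high, about 0.2 kg. This point is its centre, half-way up. It stays there.
- tape_mid (a point): roll of yellow tape lying flat, 90 mm across, 25 mm high; this point is its centre
- jar_mid (a point): pale jar with a white cap and label, 70 mm across, 90 mm high, upright; this point is its centre
- hammer: hammer with a wooden handle lying on the bench to the right (-y) of the board and bins, 260 mm long; origin under its middle
- screwdriver: screwdriver with a red handle lying on the bench beyond the board, 200 mm long; origin under its middle
- can_mid (a point): green can with a pale top, 66 mm across, 150 mm high, upright; this point is its centre

How it is judged:
At the end, for the whole second after the job is handed in: All three nuts rest inside the blue bin: centres within its walls and less than 38 mm above the bench. The brass coupling stands upright within 20 mm of where it was; the tape, jar, hammer, screwdriver and can are within 30 mm of where they were (x of nut1_mid in the frame of blue_bin between -0.158 and 0.158 m and y of nut1_mid in the frame of blue_bin between -0.053 and 0.053 m and z of each of nut1_mid, nut2_mid, nut3_mid in the frame of blue_bin below 0.038 m and linear speed of each of nut1, nut2, nut3 below 0.02 m/s and x of nut2_mid in the frame of blue_bin between -0.158 and 0.158 m and y of nut2_mid in the frame of blue_bin between -0.053 and 0.053 m and x of nut3_mid in the frame of blue_bin between -0.158 and 0.158 m and y of nut3_mid in the frame of blue_bin between -0.053 and 0.053 m and distance of coupling_mid from where it was at the start of the episode below 0.02 m and angle between coupling_mid's own z axis and vertical below 0.15 rad and distance of each of tape_mid, jar_mid, hammer, screwdriver, can_mid from where it was at the start of the episode below 0.03 m); the robot touches nothing.
It fails at once if a nut (nut1) is lifted: its centre rises more than 15 mm above where it lay (height (world z) of nut1_mid above 0.055 m).
It fails at once if a nut (nut2) is lifted: its centre rises more than 15 mm above where it lay (height (world z) of nut2_mid above 0.055 m).
It fails at once if a nut (nut3) is lifted: its centre rises more than 15 mm above where it lay (height (world z) of nut3_mid above 0.055 m).
It fails at once if the brass coupling is pushed more than 20 mm, lifted or tipped (distance of coupling_mid from where it was at the start of the episode above 0.02 m or angle between coupling_mid's own z axis and vertical above 0.3 rad).
It fails at once if another thing on the bench is moved more than 30 mm (distance of any of tape_mid, jar_mid, hammer, screwdriver, can_mid from where it was at the start of the episode above 0.03 m).
It also fails if it takes over 64 s, if anything falls off the work surface, if the arm or the gripper's body presses on something with over 40 N, if the wrist force passes 120 N, or if a joint passes its speed limit or range.

## Robot

A 6-joint arm with a two-finger parallel gripper is mounted at the origin on the work surface. World frame = base frame: x ahead of the robot, y to its left, z up, the work surface at z = 0. Lengths are in m, angles in rad, forces in N, time in s.
With the tool pointing down it reaches from about 0.35 to 0.875 m from the base axis. Payload 4.2 kg.
Tool frame: the origin (TCP) lies at the very end of the fingers, on their centre line; the grasp point (between the pads) lies 19 mm behind it; z points along the fingers, y is the line along which they close (so a half turn about z gives the same grasp; the last joint's range is limited). The gripper opens to 87 mm and grips with 3 to 60 N. Pads are 19 mm wide; open, the fingers measure 117 mm over their backs; the gripper's body (75 mm by 190 mm) begins 51 mm behind the grasp point.
Start: joints at [1.521, 0.385, 0.008, 0, -1.194, -0.259], TCP at [0.19, 0.595, 0.223] pointing down, gripper open.
Joint ranges: [-3.14, 3.14], [-1.21, 2.06], [-1.07, 1.41], [-3.16, 2.05], [-2.99, -0.16], [-3.1, 3.1]. Speed limits (rad/s): [2.79, 2.79, 3.14, 3.14, 3.14, 3.14].

## Interface

Orientations are given as a unit quaternion [x, y, z, w].
In Python, from cell import manip gives the robot as it stands.
- The arm moves only by the tool move_arm, never from a script. Its argument "rows" is a list of rows, each a list of 3 entries, a list of its own where there are three numbers: the shift along the tool's x, y, z in m, then the turn, a rotation vector about the tool's x, y, z in rad, then the gripper command: -1 is shut, 1 is fully open, values between are in proportion. A call has 1 to 12 rows; each row shifts and turns the commanded pose from where the row before left it, along the tool's axes as they then stand; what a row does not reach is not made up. A row lasts 1/10 s, in which the tool goes at most 50 mm and 8.59 degrees, less where a joint would pass 70% of its speed; a pose out of reach is approached as far as the arm can. A call is refused whole if a number of a shift passes 0.05 or a number of a turn 0.15, either way. A call with a gripper value outside its range is refused whole. The fingers move at their own pace and stop on an object; the grip force is fixed at half the most. Time passes only in rows, so rows that do not move let the fingers close. It gives the time, the measured TCP pose, the force, the opening and the grip force at its end, in the units of the state.
- manip.state(): the state, without advancing time (a new reading comes with each control period).
- manip.get_image(name): name is "scene" or "top" or "wrist"; returns a dict with "color" (420x560x3 uint8, red, green, blue), "fx", "fy", "cx", "cy" (pixels), "world_to_cam" (4x4, takes a point from world to camera coordinates); the wrist camera has in their place "tool_from_camera" (4x4, takes a point from camera to tool coordinates, whose origin is the TCP and whose axes are the flange's). Camera axes: x right, y up, looking along -z (the intrinsics and any distortion apply to the point x, -y, -z); pixel columns grow to the right and rows downward; lengths in m; the calibration is good to about 2 mm. A picture is of the moment at which its call begins: read the wrist's pose just before it. There is no depth.
- manip.job_done(): hands the job in; it is judged then, once.
The state is a dict: "clock": time; "joint_positions": joint angles; "qvel": joint speeds; "joint_torque": joint torques, N m; "eef_pos": TCP position; "ee_rot": TCP orientation; "contact_force": force on the tool from outside, world axes, zero at the start; "wrist_torque": the same for the moment, N m; "opening": finger opening in m; "gripper_force": force on a finger pad.
Only numpy, scipy, OpenCV 4.12 (cv2) and the standard library are available. Lean on these libraries where they do the work, as an engineer would, in place of code of your own. Each camera call takes 0.05 s, during which the arm holds its last target. There are 200 camera calls.

## Working session

There is one attempt and no reset: what is moved stays moved. The work goes in short steps, Python scripts to look and compute and a tool call to move; the robot and the scene stay as the last step left them, time stands still between calls to the robot, and variables do not carry over. Pictures are saved under pics/ and viewed, at most 10 in all, crops included, and the job is handed in when it is done.

Besides the shell and the picture viewer there is one more tool, called by a JSON object that holds its "op" and its "data". move_arm: Moves the arm, as the interface text tells. Its arguments: {"type":"object","properties":{"rows":{"type":"array","items":{"type":"array"}}},"required":["rows"]}

```bash
mkdir -p pics; cat > h.py <<'E'
import numpy as np,cv2
from cell import manip
def pix(im,p):
    p=np.asarray(p,float); c=(np.asarray(im["world_to_cam"])@np.append(p,1))[:3]
    return im["fx"]*c[0]/-c[2]+im["cx"], im["fy"]*-c[1]/-c[2]+im["cy"]
def back(im,u,v,z):
    M=np.linalg.inv(np.asarray(im["world_to_cam"]))
    d=M[:3,:3]@np.array([(u-im["cx"])/im["fx"],-(v-im["cy"])/im["fy"],-1]);o=M[:3,3]
    return o+d*(z-o[2])/d[2]
def save(im,n,k=1,crop=None):
    a=im["color"][:,:,::-1]
    if crop: a=a[crop[1]:crop[3],crop[0]:crop[2]]
    cv2.imwrite("pics/"+n,cv2.resize(a,None,fx=k,fy=k,interpolation=cv2.INTER_CUBIC))
E
python3 - <<'E'
from h import *
im=manip.get_image("top");save(im,"top.png",1.4);print({k:v for k,v in im.items() if k!="color"})
im=manip.get_image("scene");save(im,"scene.png",1.4)
print(manip.state())
E
```

```text
{'fx': 431.15721473460593, 'fy': 431.15721473460593, 'cx': 284.85055033987345, 'cy': 210.83081196310846, 'world_to_cam': array([[-0.00217811, -0.99993214, -0.01144462,  0.01907044],
       [ 0.99443976, -0.00337081,  0.10525307, -0.60811492],
       [-0.1052845 , -0.01115173,  0.99437961, -1.23754028],
       [ 0.        ,  0.        ,  0.        ,  1.        ]])}
{'clock': 0.1, 'joint_positions': array([ 1.52061075e+00,  3.85489649e-01,  6.71095064e-03, -4.73125986e-04,
       -1.19400144e+00, -2.58631668e-01]), 'qvel': array([ 0.0010755 , -0.00155373,  0.00492541,  0.00081679, -0.00059829,
       -0.00012959]), 'joint_torque': array([-1.35351106e-04, -3.91692674e+01,  1.87933677e+01,  4.23188701e+00,
        1.34414635e-02, -7.67052597e-05]), 'eef_pos': array([0.18974721, 0.59490574, 0.22153714]), 'ee_rot': array([ 9.88088721e-01, -1.53881925e-01, -1.15496108e-04,  1.00939584e-03]), 'contact_force': array([0.0017825 , 0.19609744, 0.07170325]), 'wrist_torque': array([0.0054703 , 0.0524286 , 0.04029279]), 'gripper_force': 0.0, 'opening': 0.08718509272317802}
```

View pics/top.png

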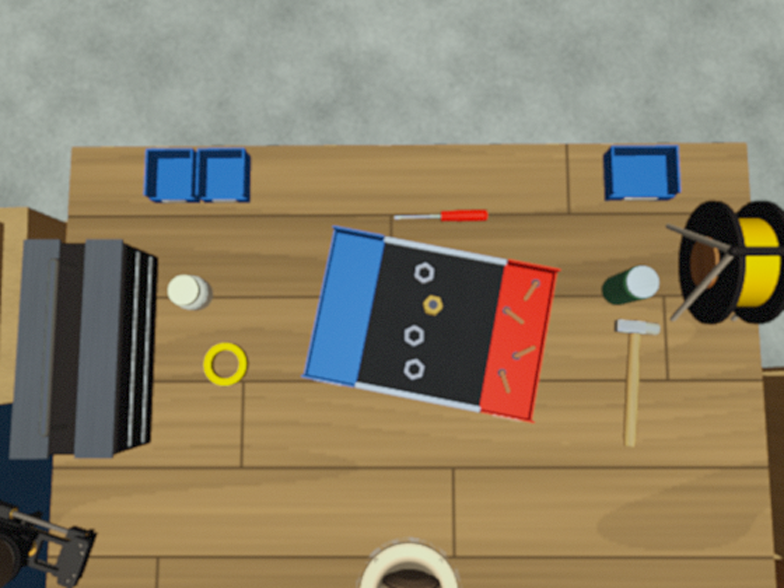

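View pics/scene.png

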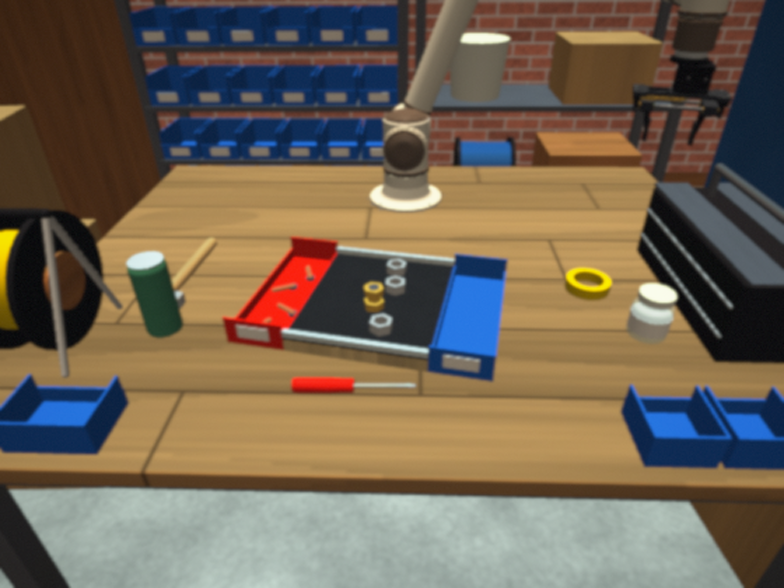

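The top view shows the board turned slightly. The blue bin is on its left (+y) at about (345,305) and the red one on the right. The nuts are at about (425,272), (414,336) and (414,369), and the coupling at (433,305). Enlarging this area to measure.

```bash
python3 - <<'E'
from h import *
im=manip.get_image("top");save(im,"topc.png",4,(212,155,404,305))
E
```

```text
(no output)
```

View pics/topc.png

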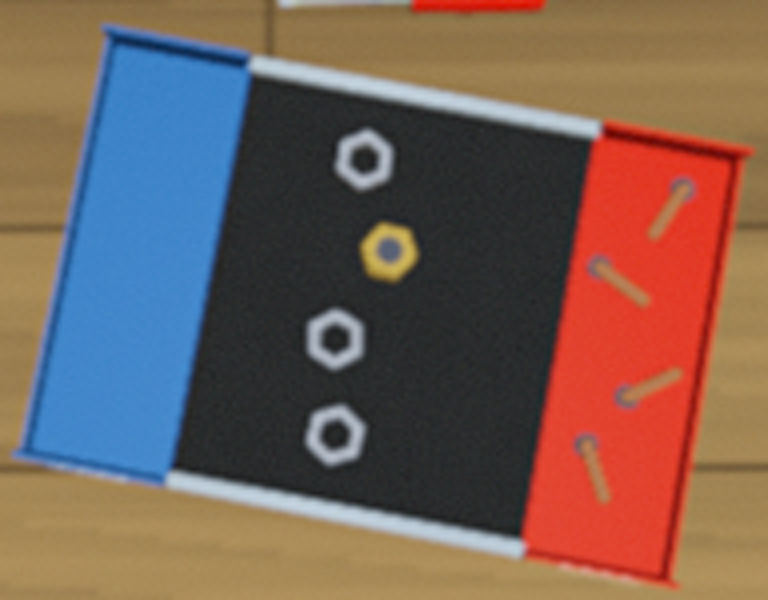

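The enlarged crop shows nut A at (364,160), the coupling at (389,251), nut B at (335,339) and nut C at (335,435). The outer rail corners are at (250,57), (603,123), (524,556) and (168,487).

```bash
python3 - <<'E'
from h import *
im=manip.get_image("top")
f=lambda x,y,z: back(im,212+(x+.5)/4-.5,155+(y+.5)/4-.5,z)
cs=np.array([f(*p,.042) for p in [(250,57),(603,123),(524,556),(168,487)]])
print(cs.round(3));c=cs.mean(0)
ex=(cs[0]-cs[3]+cs[1]-cs[2])[:2];a=np.arctan2(ex[1],ex[0]);ey=(cs[0]-cs[1]+cs[3]-cs[2])[:2]
print("c",c,"yaw",a,"yaw from y",np.arctan2(ey[1],ey[0])-np.pi/2,np.linalg.norm(ex)/2,np.linalg.norm(ey)/2)
R=np.array([[np.cos(a),np.sin(a)],[-np.sin(a),np.cos(a)]])
for n,p,z in [("A",(364,160),.05),("coup",(389,251),.075),("B",(335,339),.05),("C",(335,435),.05)]:
    w=f(*p,z);print(n,w.round(4),"board",(R@(w-c)[:2]).round(4))
E
```

```text
[[ 0.732  0.049  0.042]
 [ 0.681 -0.21   0.042]
 [ 0.368 -0.147  0.042]
 [ 0.418  0.108  0.042]]
c [ 0.54988253 -0.05039804  0.042     ] yaw -0.1919129418962369 yaw from y -0.19139454467207684 0.31940910365231917 0.2618130362222916
A [ 0.6536 -0.0347  0.05  ] board [0.0988 0.0352]
coup [ 0.5847 -0.0513  0.075 ] board [0.0344 0.0058]
B [ 0.5234 -0.013   0.05  ] board [-0.0331  0.0317]
C [ 0.4548 -0.0127  0.05  ] board [-0.1006  0.0189]
```

{"op": "move_arm", "data": {"rows": [[[0, 0, 0], [0, 0, 0.145], -0.6], [[0, 0, 0], [0, 0, 0.145], -0.6], [[0, 0, 0], [0, 0, 0.145], -0.6], [[0, 0, 0], [0, 0, 0.145], -0.6], [[0, 0, 0], [0, 0, 0.145], -0.6], [[0, 0, 0], [0, 0, 0.145], -0.6], [[0, 0, 0], [0, 0, 0.145], -0.6], [[0, 0, 0], [0, 0, 0.145], -0.6], [[0, 0, 0], [0, 0, 0.145], -0.6], [[0, 0, 0], [0, 0, 0.145], -0.6]]}}

```text
clock: 1.2
eef_pos: [0.1899, 0.5952, 0.2222]
ee_rot: [-0.635, 0.772, -0.0, -0.0]
contact_force: [-0.3, 0.4, -0.4]
opening: 0.0197
gripper_force: 0.0
```

```bash
cat > go.py <<'E'
import sys
from h import *
from scipy.spatial.transform import Rotation as Ro
s=manip.state();R=Ro.from_quat(s["ee_rot"]).as_matrix();a=-.1917
B=np.array([[np.cos(a),-np.sin(a),0],[np.sin(a),np.cos(a),0],[0,0,1]]);c=np.array([.5499,-.0504,0])
print("board pos",(B.T@(s["eef_pos"]-c)).round(4),"t",s["clock"],"open",s["opening"],"F",s["contact_force"].round(1),"q",s["joint_positions"].round(2))
T=np.stack([-B[:,1],-B[:,0],[0,0,-1]],1)
print("turn left",Ro.from_matrix(R.T@T).as_rotvec().round(4))
t=np.array([float(v) for v in sys.argv[1:4]])
print("shift",(R.T@(B@t+c-s["eef_pos"])).round(4))
E
python3 go.py 0.0988 -0.022 0.12
```

```text
board pos [-0.4764  0.5652  0.2222] t 1.2 open 0.019664167260195067 F [-0.3  0.4 -0.4] q [ 1.52  0.38  0.01 -0.   -1.19 -1.71]
turn left [ 0.0001 -0.0007 -0.0023]
shift [ 0.5858 -0.5766  0.1026]
```

{"op": "move_arm", "data": {"rows": [[[0.05, 0, 0], [0, 0, 0], -0.6], [[0.05, 0, 0], [0, 0, 0], -0.6], [[0.05, 0, 0], [0, 0, 0], -0.6], [[0.035, -0.035, 0], [0, 0, 0], -0.6], [[0.035, -0.035, 0], [0, 0, 0], -0.6], [[0.035, -0.035, 0], [0, 0, 0], -0.6], [[0.035, -0.035, 0], [0, 0, 0], -0.6], [[0.035, -0.035, 0], [0, 0, 0], -0.6], [[0.035, -0.035, 0], [0, 0, 0], -0.6], [[0.035, -0.035, 0], [0, 0, 0], -0.6], [[0.035, -0.035, 0], [0, 0, 0], -0.6], [[0.035, -0.035, 0], [0, 0, 0], -0.6]]}}

```text
clock: 2.4
eef_pos: [0.4132, 0.0778, 0.2229]
ee_rot: [-0.638, 0.77, -0.0, 0.001]
contact_force: [1.0, 0.8, 0.5]
opening: 0.0177
gripper_force: 0.0
```

```bash
python3 go.py 0.0988 -0.022 0.12
```

```text
board pos [-0.1587  0.0998  0.2229] t 2.4 open 0.01769733567962308 F [1.  0.8 0.5] q [ 0.58  0.03 -0.46 -0.   -1.09 -0.76]
turn left [-0.0009  0.0009  0.004 ]
shift [ 0.123  -0.2569  0.103 ]
```

{"op": "move_arm", "data": {"rows": [[[0.02, -0.043, 0], [0, 0, 0], -0.6], [[0.02, -0.043, 0], [0, 0, 0], -0.6], [[0.02, -0.043, 0], [0, 0, 0], -0.6], [[0.02, -0.043, 0], [0, 0, 0], -0.6], [[0.02, -0.043, 0], [0, 0, 0], -0.6], [[0.02, -0.043, 0], [0, 0, 0], -0.6], [[0, 0, 0.035], [0, 0, 0], -0.6], [[0, 0, 0.035], [0, 0, 0], -0.6], [[0, 0, 0.033], [0, 0, 0], -0.6], [[0, 0, 0], [0, 0, 0], -0.6], [[0, 0, 0], [0, 0, 0], -0.6]]}}

```text
clock: 3.5
eef_pos: [0.6438, -0.0866, 0.1198]
ee_rot: [-0.638, 0.77, -0.0, -0.0]
contact_force: [-0.1, 0.1, 1.3]
opening: 0.0176
gripper_force: 0.0
```

```bash
python3 go.py 0.0988 -0.022 0.036; python3 - <<'E'
from h import *
save(manip.get_image("wrist"),"w1.png")
E
```

```text
board pos [ 0.0991 -0.0176  0.1198] t 3.5 open 0.017565909291239853 F [-0.1  0.1  1.3] q [ 0.12  0.51 -0.06  0.   -1.   -0.3 ]
turn left [ 0.0003 -0.001   0.0042]
shift [0.0043 0.0003 0.0838]
```

View pics/w1.png

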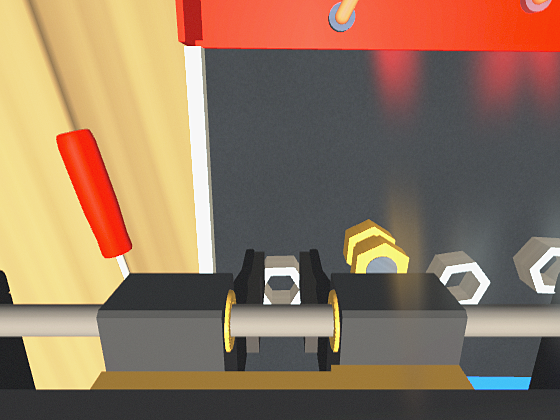

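The wrist view shows nut A centred between the fingers at about (282,285), with the coupling off to the right at (380,255). Lowering, then pushing.

{"op": "move_arm", "data": {"rows": [[[0.008, 0, 0.03], [0, 0, 0.004], -0.6], [[0, 0, 0.03], [0, 0, 0], -0.6], [[0, 0, 0.018], [0, 0, 0], -0.6], [[0, 0, 0.006], [0, 0, 0], -0.6], [[0, 0, 0], [0, 0, 0], -0.6]]}}

```text
clock: 4.05
eef_pos: [0.643, -0.0941, 0.0369]
ee_rot: [-0.636, 0.771, -0.001, 0.001]
contact_force: [0.0, -0.3, -0.5]
opening: 0.0174
gripper_force: 0.0
```

{"op": "move_arm", "data": {"rows": [[[-0.01, 0, 0], [0, 0, 0], -0.6], [[-0.015, 0, 0], [0, 0, 0], -0.6], [[-0.015, 0, 0], [0, 0, 0], -0.6], [[-0.015, 0, 0], [0, 0, 0], -0.6], [[-0.015, 0, 0], [0, 0, 0], -0.6], [[-0.015, 0, 0], [0, 0, 0], -0.6], [[-0.015, 0, 0], [0, 0, 0], -0.6], [[-0.015, 0, 0], [0, 0, 0], -0.6], [[-0.015, 0, 0], [0, 0, 0], -0.6], [[-0.015, 0, 0], [0, 0, 0], -0.6], [[0, 0, 0], [0, 0, 0], -0.6]]}}

```text
clock: 5.15
eef_pos: [0.6703, 0.0506, 0.0353]
ee_rot: [-0.637, 0.771, 0.0, 0.001]
contact_force: [0.2, -0.2, -0.5]
opening: 0.0173
gripper_force: 0.0
```

```bash
python3 go.py 0.0988 0.155 0.036; python3 - <<'E'
from h import *
save(manip.get_image("scene"),"s1.png",3,(150,150,400,290))
E
```

```text
board pos [0.0989 0.1221 0.0353] t 5.15 open 0.017306782332609284 F [ 0.2 -0.2 -0.5] q [ 0.32  0.63 -0.08 -0.   -0.86 -0.5 ]
turn left [-0.0007  0.0008  0.0019]
shift [-0.0329  0.     -0.0006]
```

View pics/s1.png

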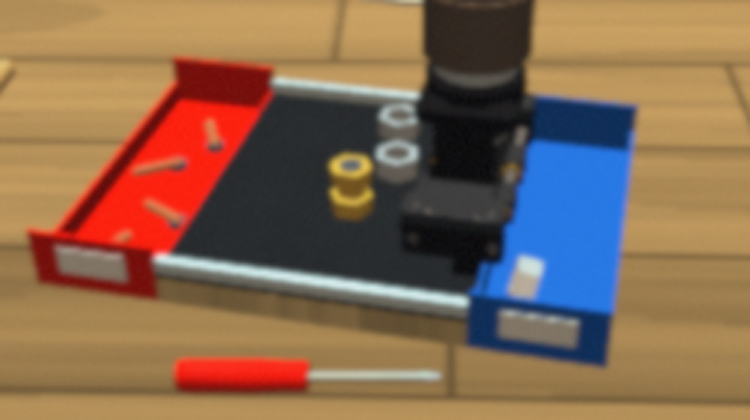

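Nut A is in the bin, standing on its edge at about (527,275), and the coupling hasn't moved. Next is nut B.

{"op": "move_arm", "data": {"rows": [[[0, 0, -0.04], [0, 0, 0], -0.6], [[0, 0, -0.045], [0, 0, 0], -0.6], [[0.038, 0.033, 0], [0, 0, 0], -0.6], [[0.038, 0.033, 0], [0, 0, 0], -0.6], [[0.038, 0.033, 0], [0, 0, 0], -0.6], [[0.038, 0.033, 0], [0, 0, 0], -0.6], [[0, 0, 0], [0, 0, 0], -0.6], [[0, 0, 0], [0, 0, 0], -0.6]]}}

```text
clock: 6.0
eef_pos: [0.5116, -0.0761, 0.1211]
ee_rot: [-0.635, 0.772, -0.0, 0.001]
contact_force: [-0.0, -0.8, 0.9]
opening: 0.0173
gripper_force: 0.0
```

```bash
python3 go.py -0.0331 -0.03 0.036; python3 - <<'E'
from h import *
save(manip.get_image("wrist"),"w2.png")
E
```

```text
board pos [-0.0327 -0.0325  0.1211] t 6.0 open 0.01733814742805537 F [-0.  -0.8  0.9] q [ 0.17  0.3  -0.4   0.   -0.87 -0.36]
turn left [-0.0012  0.0004 -0.0022]
shift [-0.0025  0.0005  0.0851]
```

View pics/w2.png

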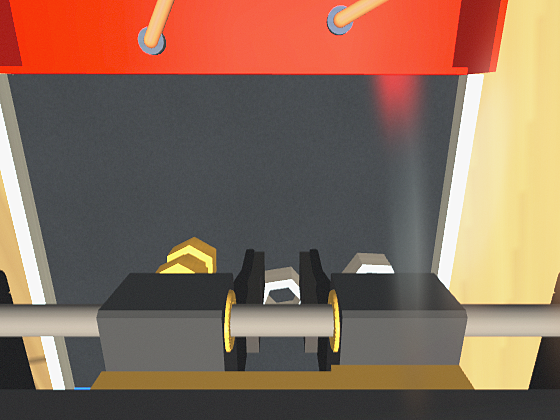

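Nut B is centred between the fingers at about (282,285), and the coupling is well clear on the left at (190,255). Lowering, then pushing.

{"op": "move_arm", "data": {"rows": [[[0, 0, 0.03], [0, 0, 0], -0.6], [[0, 0, 0.03], [0, 0, 0], -0.6], [[0, 0, 0.019], [0, 0, 0], -0.6], [[0, 0, 0.006], [0, 0, 0], -0.6], [[0, 0, 0], [0, 0, 0], -0.6]]}}

```text
clock: 6.55
eef_pos: [0.5127, -0.0746, 0.0347]
ee_rot: [-0.636, 0.771, 0.0, -0.001]
contact_force: [-0.7, 0.4, 0.2]
opening: 0.0175
gripper_force: 0.0
```

{"op": "move_arm", "data": {"rows": [[[-0.01, 0, 0], [0, 0, 0], -0.6], [[-0.015, 0, 0], [0, 0, 0], -0.6], [[-0.015, 0, 0], [0, 0, 0], -0.6], [[-0.015, 0, 0], [0, 0, 0], -0.6], [[-0.015, 0, 0], [0, 0, 0], -0.6], [[-0.015, 0, 0], [0, 0, 0], -0.6], [[-0.015, 0, 0], [0, 0, 0], -0.6], [[-0.015, 0, 0], [0, 0, 0], -0.6], [[-0.015, 0, 0], [0, 0, 0], -0.6], [[-0.015, 0, 0], [0, 0, 0], -0.6], [[-0.01, 0, 0], [0, 0, 0], -0.6], [[0, 0, 0], [0, 0, 0], -0.6]]}}

```text
clock: 7.75
eef_pos: [0.5423, 0.0787, 0.0354]
ee_rot: [-0.637, 0.771, -0.0, 0.0]
contact_force: [0.4, -0.4, -0.5]
opening: 0.0179
gripper_force: 0.0
```

{"op": "move_arm", "data": {"rows": [[[0, 0, -0.04], [0, 0, 0], -0.6], [[0, 0, -0.045], [0, 0, 0], -0.6], [[0.042, 0.017, 0], [0, 0, 0], -0.6], [[0.042, 0.017, 0], [0, 0, 0], -0.6], [[0.042, 0.017, 0], [0, 0, 0], -0.6], [[0.042, 0.017, 0], [0, 0, 0], -0.6], [[0, 0, 0], [0, 0, 0], -0.6], [[0, 0, 0], [0, 0, 0], -0.6]]}}

```text
clock: 8.55
eef_pos: [0.4425, -0.0758, 0.1208]
ee_rot: [-0.635, 0.772, -0.0, 0.0]
contact_force: [0.4, 0.4, -0.4]
opening: 0.0177
gripper_force: 0.0
```

```bash
python3 go.py -0.1006 -0.04 0.036; python3 - <<'E'
from h import *
a=manip.get_image("scene")["color"][150:290,150:400,::-1];b=manip.get_image("wrist")["color"][180:420,::-1,::-1][:,::-1]
cv2.imwrite("pics/s2.png",np.vstack([cv2.resize(a,(560,314)),b]))
E
```

```text
board pos [-0.1006 -0.0454  0.1208] t 8.55 open 0.01772674686477668 F [ 0.4  0.4 -0.4] q [ 0.19  0.2  -0.55 -0.   -0.82 -0.39]
turn left [-0.0007  0.0004 -0.0026]
shift [-0.0053  0.0001  0.0848]
```

View pics/s2.png

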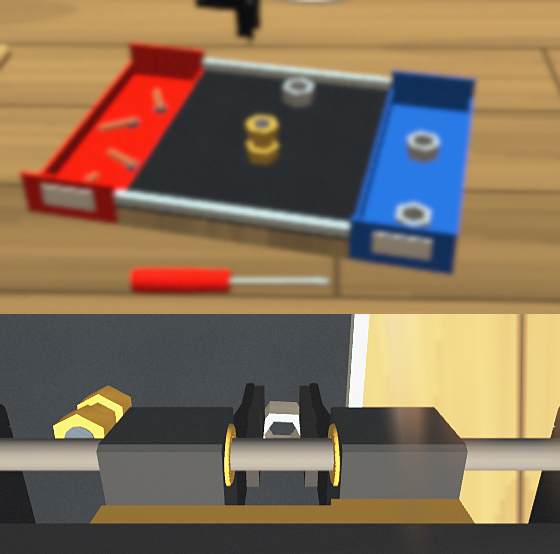

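Two nuts now lie flat in the blue bin at about (423,145) and (413,214), and the coupling is in place. Nut C is centred between the fingers. Lowering, then pushing.

{"op": "move_arm", "data": {"rows": [[[0, 0, 0.03], [0, 0, 0], -0.6], [[0, 0, 0.03], [0, 0, 0], -0.6], [[0, 0, 0.019], [0, 0, 0], -0.6], [[0, 0, 0.006], [0, 0, 0], -0.6], [[0, 0, 0], [0, 0, 0], -0.6]]}}

```text
clock: 9.15
eef_pos: [0.4432, -0.0743, 0.0348]
ee_rot: [-0.637, 0.771, 0.0, -0.001]
contact_force: [-0.5, -0.2, 0.6]
opening: 0.0176
gripper_force: 0.0
```

{"op": "move_arm", "data": {"rows": [[[-0.02, 0, 0], [0, 0, 0], -0.6], [[-0.015, 0, 0], [0, 0, 0], -0.6], [[-0.015, 0, 0], [0, 0, 0], -0.6], [[-0.015, 0, 0], [0, 0, 0], -0.6], [[-0.015, 0, 0], [0, 0, 0], -0.6], [[-0.015, 0, 0], [0, 0, 0], -0.6], [[-0.015, 0, 0], [0, 0, 0], -0.6], [[-0.015, 0, 0], [0, 0, 0], -0.6], [[-0.015, 0, 0], [0, 0, 0], -0.6], [[-0.015, 0, 0], [0, 0, 0], -0.6], [[-0.015, 0, 0], [0, 0, 0], -0.6], [[0, 0, 0], [0, 0, 0], -0.6]]}}

```text
clock: 10.35
eef_pos: [0.4765, 0.0943, 0.0356]
ee_rot: [-0.637, 0.771, -0.0, 0.001]
contact_force: [0.2, 0.4, -0.3]
opening: 0.0176
gripper_force: 0.0
```

{"op": "move_arm", "data": {"rows": [[[0, 0, -0.04], [0, 0, 0], -0.6], [[0, 0, -0.045], [0, 0, 0], -0.6], [[0.04, 0, 0], [0, 0, 0], -0.6], [[0.04, 0, 0], [0, 0, 0], -0.6], [[0.04, 0, 0], [0, 0, 0], -0.6], [[0.04, 0, 0], [0, 0, 0], -0.6], [[0, 0, 0], [0, 0, 0], -0.6], [[0, 0, 0], [0, 0, 0], -0.6]]}}

```text
clock: 11.15
eef_pos: [0.4446, -0.0657, 0.1205]
ee_rot: [-0.635, 0.772, 0.0, 0.0]
contact_force: [0.6, 0.7, 0.5]
opening: 0.0173
gripper_force: 0.0
```

```bash
python3 go.py -0.1006 -0.04 0.036; python3 - <<'E'
from h import *
a=manip.get_image("scene")["color"][150:290,150:400,::-1];b=manip.get_image("top")["color"][155:305,212:404,::-1]
cv2.imwrite("pics/s3.png",np.hstack([cv2.resize(a,(420,280)),cv2.resize(b,(358,280))]))
E
```

```text
board pos [-0.1004 -0.0351  0.1205] t 11.15 open 0.017262042263884482 F [0.6 0.7 0.5] q [ 0.22  0.2  -0.55 -0.   -0.82 -0.41]
turn left [-0.0002  0.0002 -0.0026]
shift [0.0049 0.0002 0.0845]
```

View pics/s3.png

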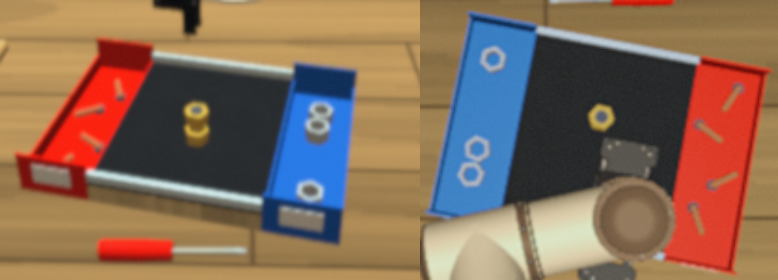

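All three nuts lie in the blue bin; in the top half of the picture they are at (492,58), (476,148) and (470,174). The coupling stands where it was and the arm is clear, so I'm handing in.

```bash
python3 -c "
from cell import manip
print(manip.job_done())"
```

```text
the job is handed in; nothing more can be done
None
```

I swept all three nuts into the blue bin and handed the job in after about 11 s of robot time; the last pictures show the coupling still standing where it was, and the hand-in returned no verdict.

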